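Clear the lid, open the transit case and nest the measured cups in it

ROBOT

A 6-joint arm with a two-finger parallel gripper is mounted at the origin on the work surface. World frame = base frame: x ahead of the robot, y to its left, z up, the work surface at z = 0. Lengths are in m, angles in rad, forces in N, time in s.
With the tool pointing down it reaches from about 0.35 to 0.925 m from the base axis. Payload 6.4 kg.
Tool frame: the origin (TCP) lies at the very end of the fingers, on their centre line; the grasp point (between the pads) lies 19 mm behind it (env.pinch_z is the distance from the TCP to the grasp point, in m); z points along the fingers, y is the line along which they close (so a half turn about z gives the same grasp; the last joint's range is limited). The gripper opens to 85 mm and grips with 20 to 120 N. Pads are 22 mm wide; open, the fingers measure 114 mm over their backs; the gripper's body (76 mm by 85 mm) begins 54 mm behind the grasp point. The pads swing forward as they close: fully open they stand 13 mm farther back than shut.
Start: joints at [-1.49, 0.245, 1.558, -0, 1.339, -0.174], TCP at [0.164, -0.629, 0.231] pointing down, gripper open.
Joint ranges: [-3.13, 3.13], [-1.02, 2.26], [0.13, 2.54], [-0.95, 4.09], [0.21, 2.88], [-2.74, 2.74]. Speed limits (rad/s): [2.57, 2.57, 3.14, 3.14, 3.14, 3.14].

INTERFACE

Orientations are given as a rotation vector (axis times angle).
In Python, from bench import env gives the robot as it stands. The module is installed in compiled form; this text tells all that it offers.
- The arm moves only by the tool send_rows, never from a script. Its argument "commands" is a list that holds one entry, the list of rows, each a list of 4 numbers: the shift along the world's x, y, z in m, then the turn about the world's z in rad. In form: [[[x, y, z, turn], ...]]. A call has exactly 10 rows; each row is the pose to reach, as a shift and turn from the pose commanded when the call began; what a row does not reach only later rows make up. A row lasts 1/10 s, in which the tool goes at most 50 mm and 8.59 degrees, less where a joint would pass 70% of its speed; a pose out of reach is approached as far as the arm can. A call with a gripper value outside its range is refused whole. "claw" is the finger opening in m, from 0 to 0.0854, set as the call begins (left out, the last holds). The fingers move at their own pace and stop on an object; the grip force is fixed at half the most. Time passes only in rows, so rows that repeat a pose let the fingers close, or fill a call up. It gives the time, the measured TCP pose, the force, the opening and the grip force at its end, in the units of the state.
- env.sense(): the state, without advancing time (a new reading comes with each control period).
- env.capture(name): name is "side" or "top"; returns the picture (400x640x3 uint8, blue, green, red); there is no depth.
- env.camera_info(name): a dict with "fx", "fy", "cx", "cy" (pixels), "view" (4x4, takes a point from world to camera coordinates). Camera axes: x right, y up, looking along -z (the intrinsics and any distortion apply to the point x, -y, -z); pixel columns grow to the right and rows downward; lengths in m; the calibration is good to about 2 mm. A picture is of the moment at which its call begins. camera_info takes no time and is no camera call.
- env.finish_job(): hands the job in; it is judged then, once.
Trained networks look in the newest picture that a camera, given by its name, has taken for a name from the list of things; names that differ only in an ending like _2 or _b are one class to them, and where a whole thing is asked for, a point or a joint stands for the part that bears it (a point fixed in the world has none). Each returns a list of dicts, best first, with "p" (0 to 1); they miss things now and then, are a little off and sometimes report something else, mostly with a low value. They report only what shows in the picture. A call takes as long as a camera call. They do not tell look-alikes from the thing itself.
- env.look_for(label, camera): "centre" ([x, y, z] in m, in world coordinates, good to about 4 mm: the middle of the surface that is visible of it).
- env.cut_out(label, camera): "mask" (400x640 bool, what is visible of it).
The state is a dict: "clock": time; "joint_positions": joint angles; "joint_velocities": joint speeds; "joint_efforts": joint torques, N m; "tool_pos": TCP position; "tcp_rot": TCP orientation; "wrist_force": force on the tool from outside, world axes, zero at the start; "moment": the same for the moment, N m; "opening": finger opening in m; "grasp_force": force on a finger pad.
Only numpy, scipy, OpenCV 4.12 (cv2) and the standard library are available. Lean on these libraries where they do the work, as an engineer would, in place of code of your own. Each camera call takes 0.05 s, during which the arm holds its last target. There are 200 camera calls.

TASK

The measured steel cups have to go into the blue transit case. Take the V-block and the setting ring off its lid and stand them on the dark surface plate; only then lift the lid by its bow handle, without flinging it, until it leans back on its stop by itself; then put every cup that is on the bench upright into the case, all nested into one another as a single straight stack standing on the case floor, each pushed down until its collar rests on the rim below. Leave the lid open, the V-block and ring on the plate, and don't disturb the dial stands, the solid steel slug or the wooden gauge box.

Things in the scene. Friction and masses are not known exactly. Their poses are not given: they have to be found in the camera images.
- case: blue steel case fixed on the bench, 150 (x) by 240 (y) by 120 mm high, walls and floor 6 mm, open on top under its lid. Origin: centre of its underside; x points away from the robot, from the handle side to the hinge side, y along the hinge, z up.
- case_in (a point): centre of the case's inner floor, axes as the case's; the interior is 138 (x) by 228 (y) mm, its walls rise 114 mm above this floor.
- lid (a joint): lid angle in rad: 0 shut, 1.75 leaning back on its stop (100 degrees); past upright it falls back on the stop by itself, before that it falls shut. The lid is a blue plate 150 by 240 by 12 mm, 0.35 kg.
- lid_hinge (a point): point in the middle of the hinge line, at the top of the far (+x) wall of the case; axes turn with the lid.
- lid_bar (a point): middle of the lid's bow handle: a round steel bar 12 mm thick and 100 mm long, parallel to the hinge, 40 mm in front of the lid's front edge (190 mm from the hinge line); moves with the lid. Free space of 34 mm between bar and the case's front.
- plate: dark steel surface plate fixed on the bench, 240 (x) by 180 (y) by 25 mm thick, flat top. Origin: centre of its underside, so the top is at 25 mm in z.
- vblock: steel V-block, 80 (x) by 50 (y) by 45 mm high, a V groove along x in its top; 0.55 kg. At the start it lies on the case lid. Origin: centre of its underside, z up.
- setring: steel setting ring, 60 mm outside and 38 mm inside diameter, 30 mm high; 0.35 kg. At the start it lies flat on the case lid. Origin: centre of its underside, z up.
- cup1: one of 2 to 4 alike hollow steel cups (missing: None), open at the top, 60 mm high, 0.18 kg: straight collar 66 mm outside, 60 mm bore, from 44 mm to the rim at 60 mm; below it a body tapering from 56 to a 36 mm foot. Stands on the bench. Nested, its collar rests on the lower cup's rim, 16 mm higher than that cup. Origin: centre of the foot's underside; z: axis, up.
- cup2: one of 2 to 4 alike hollow steel cups (missing: None), open at the top, 60 mm high, 0.18 kg: straight collar 66 mm outside, 60 mm bore, from 44 mm to the rim at 60 mm; below it a body tapering from 56 to a 36 mm foot. Stands on the bench. Nested, its collar rests on the lower cup's rim, 16 mm higher than that cup. Origin: centre of the foot's underside; z: axis, up.
- cup3: one of 2 to 4 alike hollow steel cups (missing: None), open at the top, 60 mm high, 0.18 kg: straight collar 66 mm outside, 60 mm bore, from 44 mm to the rim at 60 mm; below it a body tapering from 56 to a 36 mm foot. Stands on the bench. Nested, its collar rests on the lower cup's rim, 16 mm higher than that cup. Origin: centre of the foot's underside; z: axis, up.
- cup4: one of 2 to 4 alike hollow steel cups (missing: None), open at the top, 60 mm high, 0.18 kg: straight collar 66 mm outside, 60 mm bore, from 44 mm to the rim at 60 mm; below it a body tapering from 56 to a 36 mm foot. Stands on the bench. Nested, its collar rests on the lower cup's rim, 16 mm higher than that cup. Origin: centre of the foot's underside; z: axis, up.
- slug: bystander: solid dark steel cylinder 42 mm in diameter and 55 mm high, standing among the cups. Origin: centre of its underside.
- dial_a: bystander: dial indicator on a black magnetic base 60 by 50 by 55 mm with a post to 205 mm, its arm and dial reaching 130 mm to -y. Origin: centre of the base's underside.
- dial_b: bystander: the same, its arm and dial reaching 130 mm to +y. Origin: centre of the base's underside.
- gaugebox: bystander: shut wooden gauge box 90 by 150 by 40 mm. Origin: centre of its underside.
Things that resemble listed ones, but are neither listed nor needed, are in the scene too. Leave any green, purple or red look-alike of the setring alone.

How it is judged:
On the way, in this order (a step that is already met when the one before it is completed fails the run):
1. the V-block and the setting ring stand on the surface plate, the lid still shut (x of vblock in the frame of plate between -0.115 and 0.115 m and y of vblock in the frame of plate between -0.085 and 0.085 m and z of vblock in the frame of plate between 0.02 and 0.031 m and angle between each of vblock, setring's own z axis and vertical below 0.1 rad and linear speed of each of vblock, setring below 0.03 m/s and x of setring in the frame of plate between -0.115 and 0.115 m and y of setring in the frame of plate between -0.085 and 0.085 m and z of setring in the frame of plate between 0.02 and 0.031 m and value of joint lid below 0.1 rad), for 0.2 s.
2. the lid leans back on its stop (value of joint lid above 1.7 rad and velocity of joint lid below 0.1 rad/s), for 0.2 s.
At the end, for the whole second after the job is handed in: Lid past 1.70 rad; V-block and ring flat on the surface plate, centres over it; every cup present upright (0.09 rad) inside the case in one nested stack: a multiple of 16 mm (within 4 mm) above the inner floor, axes within 10 mm of one another; at rest (value of joint lid above 1.7 rad and x of vblock in the frame of plate between -0.115 and 0.115 m and y of vblock in the frame of plate between -0.085 and 0.085 m and z of vblock in the frame of plate between 0.02 and 0.031 m and angle between each of vblock, setring's own z axis and vertical below 0.1 rad and linear speed of each of vblock, setring below 0.03 m/s and x of setring in the frame of plate between -0.115 and 0.115 m and y of setring in the frame of plate between -0.085 and 0.085 m and z of setring in the frame of plate between 0.02 and 0.031 m and (z of cup1 in the frame of case_in between -0.004 and 0.004 m or z of cup1 in the frame of case_in between 0.012 and 0.02 m or z of cup1 in the frame of case_in between 0.028 and 0.036 m or z of cup1 in the frame of case_in between 0.044 and 0.052 m) and x of cup1 in the frame of case_in between -0.069 and 0.069 m and y of cup1 in the frame of case_in between -0.114 and 0.114 m and angle between each of cup1, cup2, cup3, cup4's own z axis and vertical below 0.09 rad and linear speed of each of cup1, cup2, cup3, cup4 below 0.02 m/s and (z of cup2 in the frame of case_in between -0.004 and 0.004 m or z of cup2 in the frame of case_in between 0.012 and 0.02 m or z of cup2 in the frame of case_in between 0.028 and 0.036 m or z of cup2 in the frame of case_in between 0.044 and 0.052 m) and x of cup2 in the frame of case_in between -0.069 and 0.069 m and y of cup2 in the frame of case_in between -0.114 and 0.114 m and (z of cup3 in the frame of case_in between -0.004 and 0.004 m or z of cup3 in the frame of case_in between 0.012 and 0.02 m or z of cup3 in the frame of case_in between 0.028 and 0.036 m or z of cup3 in the frame of case_in between 0.044 and 0.052 m) and x of cup3 in the frame of case_in between -0.069 and 0.069 m and y of cup3 in the frame of case_in between -0.114 and 0.114 m and (z of cup4 in the frame of case_in between -0.004 and 0.004 m or z of cup4 in the frame of case_in between 0.012 and 0.02 m or z of cup4 in the frame of case_in between 0.028 and 0.036 m or z of cup4 in the frame of case_in between 0.044 and 0.052 m) and x of cup4 in the frame of case_in between -0.069 and 0.069 m and y of cup4 in the frame of case_in between -0.114 and 0.114 m and horizontal distance between cup1 and cup2 below 0.01 m and horizontal distance between each of cup1, cup2 and cup3 below 0.01 m and horizontal distance between each of cup1, cup2, cup3 and cup4 below 0.01 m); the robot touches nothing.
It fails at once if the lid is flung open (faster than 2.5 rad/s) (velocity of joint lid above 2.5 rad/s).
It fails at once if a dial stand, the slug or the gauge box is pushed more than 40 mm aside or tipped over (distance of any of dial_a, dial_b, slug, gaugebox from where it was at the start of the episode above 0.04 m or angle between any of dial_a, dial_b, slug, gaugebox's own z axis and vertical above 0.5 rad).
Of cup1, cup2, cup3, cup4 only 2 to 4 are there at a start; the rules pass over those that are not, and their reading is None.
At some moment in a run one of vblock, setring may be knocked a few centimetres aside while the robot is not near it.
Once in a run the grip may slacken for a moment while it holds something.
It also fails if it takes over 210 s, if anything falls off the work surface, if the arm or the gripper's body presses on something with over 40 N, if the wrist force passes 120 N, or if a joint passes its speed limit or range.

## Working session

There is one attempt and no reset: what is moved stays moved. The work goes in short steps, Python scripts to look and compute and a tool call to move; the robot and the scene stay as the last step left them, time stands still between calls to the robot, and variables do not carry over. Pictures are saved under pics/ and viewed, at most 14 in all, crops included, and the job is handed in when it is done.

Besides the shell and the picture viewer there is one more tool, called after "Request:" as a command line: name --argument value ..., lists and objects as JSON in quotes. send_rows: Moves the arm, as the interface text tells. Its arguments: {"type":"object","properties":{"commands":{"type":"array","items":{"type":"array","items":{"type":"array","items":{"type":"number"}}}},"claw":{"type":"number"}},"required":["commands"]}

```bash
mkdir -p pics; cat > h.py <<'E'
from bench import env
import numpy as np, cv2
def cam(n):
    i=env.camera_info(n); return i,np.array(i["view"])
def px(n,p):
    i,V=cam(n); c=V@np.append(p,1); 
    return np.array([i["fx"]*c[0]/-c[2]+i["cx"], i["fy"]*-c[1]/-c[2]+i["cy"]])
def ray(n,u,v,z):
    "pixel -> world point at height z"
    i,V=cam(n); d=np.array([(u-i["cx"])/i["fx"],-(v-i["cy"])/i["fy"],-1]); R=V[:3,:3]; o=-R.T@V[:3,3]; d=R.T@d
    return o+d*(z-o[2])/d[2]
E
python3 - <<'E'
from h import *
print({k:v for k,v in env.camera_info("top").items()}); print(env.camera_info("side"))
s=env.sense(); print(s)
a=env.capture("top"); b=env.capture("side")
cv2.imwrite("pics/top0.png",a); cv2.imwrite("pics/side0.png",b)
for n in ["top","side"]:
  for l in ["case","lid_bar","plate","vblock","setring","cup1","slug","dial_a","gaugebox"]:
    print(n,l,[(np.round(d["centre"],3).tolist(),round(d["p"],2),px(n,d["centre"]).astype(int).tolist()) for d in env.look_for(l,n)])
E
```

```text
{'fx': 398.97693325035067, 'fy': 398.97693325035067, 'cx': 321.8444947590494, 'cy': 195.41663055316505, 'view': array([[-0.02226921, -0.99971145, -0.0090052 , -0.04210862],
       [ 0.99216317, -0.023207  ,  0.12277489, -0.58474462],
       [-0.12294845, -0.00620053,  0.99239369, -1.19611812],
       [ 0.        ,  0.        ,  0.        ,  1.        ]])}
{'fx': 433.78560651252633, 'fy': 433.78560651252633, 'cx': 319.18530307381855, 'cy': 198.8280383508239, 'view': array([[-0.85711294, -0.51493913,  0.01396797,  0.44865081],
       [ 0.36164139, -0.5821973 ,  0.72819078, -0.32730635],
       [-0.36684181,  0.62919313,  0.68523214, -1.03303755],
       [ 0.        ,  0.        ,  0.        ,  1.        ]])}
{'clock': 0.0, 'joint_positions': array([-1.49007312e+00,  2.45839734e-01,  1.55904084e+00,  1.46522943e-05,
        1.33870321e+00, -1.74114506e-01]), 'joint_velocities': array([-0.00068653, -0.00101075,  0.0012531 ,  0.00192866,  0.00103862,
        0.00087511]), 'joint_efforts': array([-5.65654318e-04, -4.29512930e+01, -3.26126647e+01, -1.63556538e-04,
        5.29517303e-03,  9
[... 1170 characters left out ...]
[283, 352])]
side plate [([0.423, 0.324, 0.025], 0.57, [283, 353])]
side vblock [([0.55, -0.073, 0.17], 0.96, [325, 184])]
side setring [([0.361, 0.013, 0.023], 0.91, [369, 270]), ([0.733, 0.077, 0.022], 0.8, [242, 230]), ([0.538, 0.044, 0.161], 0.75, [306, 215]), ([0.585, 0.169, 0.032], 0.61, [265, 272])]
side cup1 [([0.421, -0.374, 0.046], 0.77, [406, 175])]
side slug [([0.646, 0.248, 0.047], 0.75, [226, 280])]
side dial_a [([0.57, -0.521, 0.053], 0.89, [383, 136]), ([0.701, 0.417, 0.127], 0.85, [150, 302]), ([0.78, -0.071, 0.038], 0.45, [259, 191])]
side gaugebox [([0.779, -0.07, 0.037], 0.8, [260, 191]), ([0.423, 0.324, 0.024], 0.66, [283, 353]), ([0.534, 0.043, 0.157], 0.3, [307, 216])]
```

View pics/top0.png

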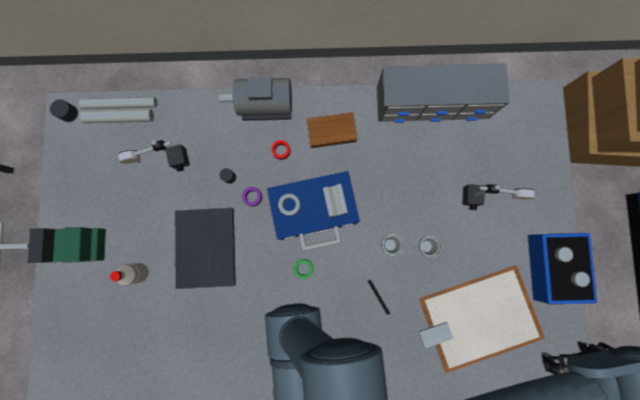

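View pics/side0.png

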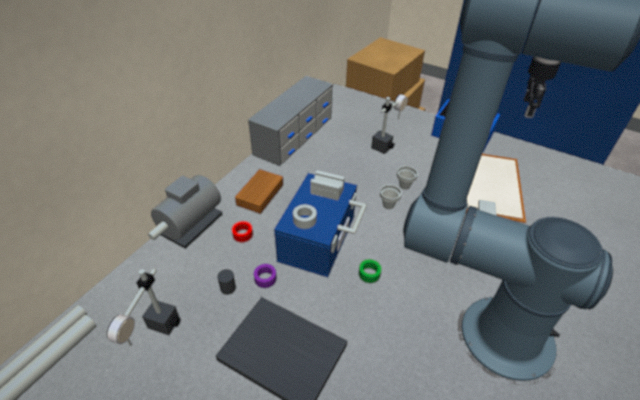

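The white-grey ring on the lid is at top px (287,204). Its look-alikes are red (280,148), purple (252,196) and green (302,268). The V-block is at (335,200). Cups stand at (392,244) and (430,246). The blue bin at (563,268) holds two whitish things, which are possible look-alikes. I'll check all of these in a close crop.

```bash
python3 - <<'E'
import cv2,numpy as np
a=cv2.imread("pics/top0.png"); b=cv2.imread("pics/side0.png")
cv2.imwrite("pics/c1.png",cv2.resize(a[150:270,245:445],None,fx=4,fy=4,interpolation=cv2.INTER_CUBIC))
l=cv2.resize(a[225:310,515:615],(400,340),interpolation=cv2.INTER_CUBIC); r=cv2.resize(b[70:230,340:500],(400,400),interpolation=cv2.INTER_CUBIC)
l=np.vstack([l,np.zeros((60,400,3),np.uint8)]);cv2.imwrite("pics/c2.png",np.hstack([l,r]))
E
```

```text
(no output)
```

View pics/c1.png

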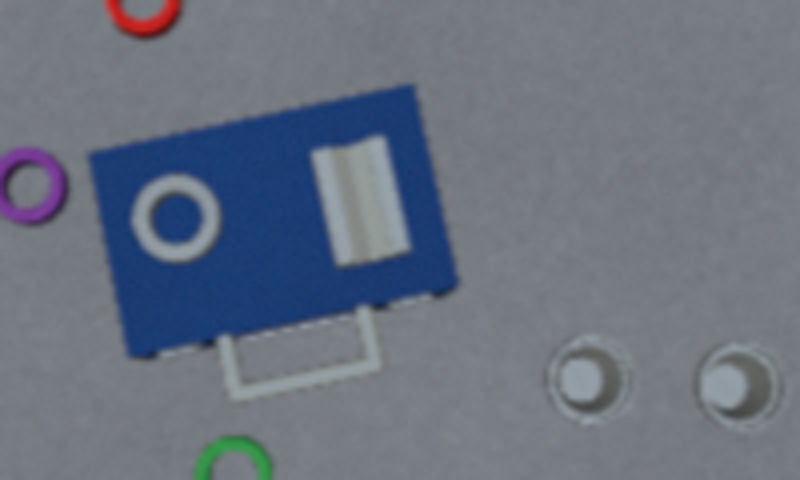

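View pics/c2.png

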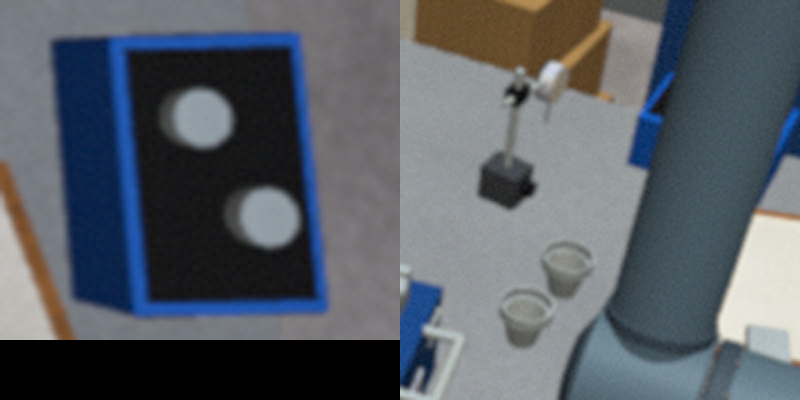

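The crop confirms the choice: the grey ring at crop (177,218) and the V-block at (360,200) are on the lid. The cups are hollow, at crop (590,378) and (739,387). The bin things are solid cylinders, so they stay out of it. Next I'll measure.

```bash
python3 - <<'E'
from h import *
def P(x,y,z): return ray("top",245+x/4-.4,150+y/4-.4,z)
L=np.array([P(*c,.132) for c in [(90,153),(414,85),(457,288),(128,357)]])
print("lid",L.round(3).tolist(),L.mean(0).round(4),[np.linalg.norm(L[i]-L[i-1]).round(3) for i in range(4)])
e=L[0]-L[1]; f=L[3]-L[2]; g=L[0]-L[3];h=L[1]-L[2]
print("yaw y-edges",[np.degrees(np.arctan2(-q[0],q[1])).round(1) for q in (e,f)],"x",[np.degrees(np.arctan2(q[1],q[0])).round(1) for q in (g,h)])
print("ring",P(177,218,.162).round(4), [P(177-44,218,.162).round(3),P(177+44,218,.162).round(3)])
V=np.array([P(*c,.177) for c in [(310,149),(384,136),(411,250),(338,267)]])
print("vb",V.mean(0).round(4),[np.linalg.norm(V[i]-V[i-1]).round(3) for i in range(4)],[np.degrees(np.arctan2(q[1],q[0])).round(1) for q in (V[0]-V[3],V[1]-V[2])],[np.degrees(np.arctan2(-q[0],q[1])).round(1) for q in (V[0]-V[1],V[3]-V[2])])
for z in (.12,.126,.132): print("bar",z,P(234,393,z).round(4),P(379,363,z).round(4))
print("cups",P(590,378,.06).round(4),P(739,387,.06).round(4),"diam",P(547,378,.06)[1]-P(633,378,.06)[1])
B=np.array([ray("top",*c,.025) for c in [(176,210),(234,208),(236,287),(175,287)]]);print("plate",B.round(3).tolist(),B.mean(0))
# side check
for n,q in [("ring",P(177,218,.162)),("vb",V.mean(0)),("c1",P(590,378,.06)),("c2",P(739,387,.06)),("barL",P(234,393,.126)),("barR",P(379,363,.126))]: print(n,px("side",q).round(1))
E
```

```text
lid [[0.597, 0.1, 0.132], [0.641, -0.133, 0.132], [0.495, -0.159, 0.132], [0.452, 0.074, 0.132]] [ 0.5462 -0.0295  0.132 ] [np.float64(0.148), np.float64(0.237), np.float64(0.148), np.float64(0.236)]
yaw y-edges [np.float64(10.6), np.float64(10.5)] x [np.float64(10.1), np.float64(10.1)]
ring [0.546  0.0355 0.162 ] [array([0.547, 0.066, 0.162]), array([0.545, 0.005, 0.162])]
vb [ 0.5537 -0.0913  0.177 ] [np.float64(0.083), np.float64(0.051), np.float64(0.08), np.float64(0.051)] [np.float64(11.9), np.float64(11.6)] [np.float64(8.7), np.float64(11.8)]
bar 0.12 [4.249e-01 4.000e-04 1.200e-01] [ 0.4437 -0.1027  0.12  ]
bar 0.126 [4.25e-01 1.00e-04 1.26e-01] [ 0.4437 -0.1025  0.126 ]
bar 0.132 [ 4.25e-01 -3.00e-04  1.32e-01] [ 0.4436 -0.1023  0.132 ]
cups [ 0.4297 -0.2615  0.06  ] [ 0.4206 -0.3717  0.06  ] diam 0.06389353283011415
plate [[0.55, 0.399, 0.025], [0.552, 0.219, 0.025], [0.311, 0.211, 0.025], [0.315, 0.397, 0.025]] [0.43198171 0.30656322 0.025     ]
ring [305.3 211.7]
vb [327.9 178.5]
c1 [390.4 190.9]
c2 [407.3 172.1]
barL [353.1 231.1]
barR [364.6 204.5]
```

Request:
send_rows --commands '[[[0.02,0.03,0.05,0],[0.05,0.06,0.08,0],[0.08,0.1,0.08,0],[0.11,0.14,0.08,0],[0.14,0.18,0.08,-0.02],[0.17,0.22,0.08,-0.03],[0.2,0.26,0.08,-0.04],[0.23,0.3,0.08,-0.06],[0.25,0.34,0.08,-0.06],[0.27,0.37,0.08,-0.06]]]' --claw 0.085

```text
clock: 2.0
tool_pos: [0.4347, -0.2567, 0.3116]
tcp_rot: [3.126, 0.307, 0.001]
wrist_force: [0.1, -0.5, 0.1]
opening: 0.0852
grasp_force: 0.0
```

Request:
send_rows --commands '[[[0.03,0.04,0,0],[0.06,0.08,0,0],[0.09,0.12,0,0],[0.11,0.15,0,0],[0.12,0.168,0,0],[0.12,0.168,-0.02,0],[0.12,0.168,-0.04,0],[0.12,0.168,-0.06,0],[0.12,0.168,-0.06,0],[0.12,0.168,-0.06,0]]]'

```text
clock: 3.0
tool_pos: [0.5539, -0.0911, 0.2516]
tcp_rot: [-3.127, -0.305, 0.0]
wrist_force: [-0.3, -0.4, 0.7]
opening: 0.0852
grasp_force: 0.0
```

```bash
cat >> h.py <<'E'
def st():
    s=env.sense(); r=cv2.Rodrigues(np.array(s["tcp_rot"]))[0]
    print("t",round(s["clock"],2),"tcp",s["tool_pos"].round(4),"yaw",round(float(np.arctan2(r[1,0],r[0,0])),3),"tilt",round(float(r[2,2]),4),"F",s["wrist_force"].round(1),"op",round(s["opening"],4),"gf",round(s["grasp_force"],1),"j",s["joint_positions"].round(2)); return s
def find(l,n,k=3):
    env_im=env.capture(n)
    for d in env.look_for(l,n)[:k]: print(n,l,np.round(d["centre"],3),round(d["p"],2))
    return env_im
E
python3 - <<'E'
from h import *
st(); im=find("vblock","top"); cv2.imwrite("pics/t1.png",im); 
for d in env.look_for("setring","top"): print(np.round(d["centre"],3),d["p"])
for d in env.look_for("cup1","top"): print("cup",np.round(d["centre"],3),d["p"])
find("vblock","side")
E
```

```text
t 3.0 tcp [ 0.5539 -0.0911  0.2516] yaw 0.195 tilt -1.0 F [-0.3 -0.4  0.7] op 0.0852 gf 0.0 j [-0.36  0.02  1.77  0.    1.35  1.01]
top vblock [ 0.521 -0.092  0.168] 0.66
[0.556 0.05  0.159] 0.63
[0.586 0.168 0.036] 0.59
[0.735 0.069 0.028] 0.49
[ 0.42  -0.383  0.036] 0.34
[0.537 0.052 0.13 ] 0.15
cup [ 0.422 -0.382  0.039] 0.59
cup [ 0.429 -0.267  0.034] 0.58
side vblock [ 0.55  -0.071  0.168] 0.73
```

Request:
send_rows --commands '[[[0,0,-0.03,0],[0,0,-0.06,0],[0,0,-0.085,0],[0,0,-0.1,0],[0,0,-0.109,0],[0,0,-0.109,0],[0,0,-0.109,0],[0,0,-0.109,0],[0,0,-0.109,0],[0,0,-0.109,0]]]'

```text
clock: 4.3
tool_pos: [0.5542, -0.0912, 0.143]
tcp_rot: [3.126, 0.306, 0.002]
wrist_force: [-0.2, -0.3, -0.6]
opening: 0.0851
grasp_force: 0.0
```

Request:
send_rows --commands '[[[0,0,0,0],[0,0,0,0],[0,0,0,0],[0,0,0,0],[0,0,0,0],[0,0,0,0],[0,0,0,0],[0,0,0,0],[0,0,0,0],[0,0,0,0]]]' --claw 0.02

```text
clock: 5.3
tool_pos: [0.554, -0.0908, 0.1426]
tcp_rot: [-3.126, -0.306, -0.0]
wrist_force: [-2.0, 3.2, 4.5]
opening: 0.0493
grasp_force: 63.9
```

Request:
send_rows --commands '[[[0,0,0.01,0],[0,0,0.03,0],[0,0,0.055,0],[0,0,0.08,0],[0,0.01,0.09,0],[-0.005,0.035,0.09,0],[-0.01,0.07,0.09,0],[-0.015,0.105,0.09,0],[-0.02,0.135,0.09,0],[-0.025,0.155,0.09,0]]]'

```text
clock: 6.3
tool_pos: [0.5271, 0.0664, 0.2302]
tcp_rot: [-3.125, -0.308, 0.005]
wrist_force: [-0.2, -0.3, -5.5]
opening: 0.049
grasp_force: 63.9
```

Request:
send_rows --commands '[[[-0.005,0.02,0,0],[-0.01,0.05,0,0],[-0.015,0.085,0,0],[-0.02,0.12,0,0],[-0.025,0.155,0,0],[-0.03,0.19,0,0],[-0.035,0.215,0,0],[-0.039,0.23,0,0],[-0.039,0.236,-0.01,0],[-0.039,0.236,-0.03,0]]]'

```text
clock: 7.3
tool_pos: [0.4906, 0.3005, 0.2025]
tcp_rot: [-3.126, -0.307, -0.005]
wrist_force: [0.3, -0.1, -6.2]
opening: 0.0492
grasp_force: 64.3
```

```bash
python3 - <<'E'
from h import *
st(); find("vblock","side"); find("setring","top")
E
```

```text
t 7.3 tcp [0.4906 0.3005 0.2025] yaw 0.196 tilt -1.0 F [ 0.3 -0.1 -6.2] op 0.0492 gf 64.3 j [ 0.35  0.1   1.78 -0.    1.26  1.73]
side vblock [0.469 0.298 0.228] 0.6
side vblock [0.648 0.248 0.049] 0.21
top setring [0.588 0.168 0.03 ] 0.73
top setring [0.357 0.012 0.03 ] 0.71
top setring [0.737 0.074 0.029] 0.56
```

Now lower from 0.2025 to about 0.037.

Request:
send_rows --commands '[[[0,0,-0.03,0],[0,0,-0.06,0],[0,0,-0.09,0],[0,0,-0.115,0],[0,0,-0.135,0],[0,0,-0.15,0],[0,0,-0.156,0],[0,0,-0.16,0],[0,0,-0.163,0],[0,0,-0.165,0]]]'

```text
clock: 8.5
tool_pos: [0.4906, 0.3002, 0.0381]
tcp_rot: [-3.126, -0.305, -0.003]
wrist_force: [-0.5, 0.5, -6.7]
opening: 0.0495
grasp_force: 64.1
```

Request:
send_rows --commands '[[[0,0,0,0],[0,0,-0.001,0],[0,0,-0.001,0],[0,0,-0.002,0],[0,0,-0.002,0],[0,0,-0.002,0],[0,0,-0.003,0],[0,0,-0.003,0],[0,0,-0.003,0],[0,0,-0.003,0]]]'

```text
clock: 9.5
tool_pos: [0.4899, 0.3, 0.0352]
tcp_rot: [3.127, 0.306, -0.0]
wrist_force: [-4.2, -2.1, 2.9]
opening: 0.0493
grasp_force: 65.3
```

Request:
send_rows --commands '[[[0,0,0,0],[0,0,0,0],[0,0,0,0],[0,0,0,0],[0,0,0,0],[0,0,0.001,0],[0,0,0.02,0],[0,0,0.06,0],[0,0,0.11,0],[0,0,0.16,0]]]' --claw 0.085

```text
clock: 10.5
tool_pos: [0.4893, 0.2997, 0.1956]
tcp_rot: [3.126, 0.305, -0.002]
wrist_force: [0.8, 0.4, 0.5]
opening: 0.0852
grasp_force: 0.0
```

```bash
python3 - <<'E'
from h import *
st(); im=find("vblock","top");print(); 
for d in env.look_for("setring","top"): print("ring",np.round(d["centre"],3),d["p"])
im2=find("vblock","side")
for d in env.look_for("setring","side"): print("sring",np.round(d["centre"],3),d["p"])
cv2.imwrite("pics/a1.png",im)
c=im[150:290,170:370];cv2.imwrite("pics/a1c.png",cv2.resize(c,None,fx=4,fy=4,interpolation=cv2.INTER_CUBIC))
E
```

```text
t 10.5 tcp [0.4893 0.2997 0.1956] yaw 0.195 tilt -1.0 F [0.8 0.4 0.5] op 0.0852 gf 0.0 j [ 0.35  0.1   1.79 -0.    1.25  1.73]
top vblock [ 0.792 -0.088  0.04 ] 0.67
top vblock [0.472 0.288 0.055] 0.58
top vblock [ 0.543 -0.034  0.133] 0.29

ring [0.587 0.168 0.033] 0.75
ring [0.737 0.073 0.03 ] 0.7
ring [0.548 0.039 0.161] 0.58
ring [0.359 0.013 0.031] 0.49
side vblock [0.485 0.306 0.06 ] 0.59
sring [0.361 0.015 0.029] 0.95
sring [0.577 0.172 0.024] 0.54
```

View pics/a1c.png

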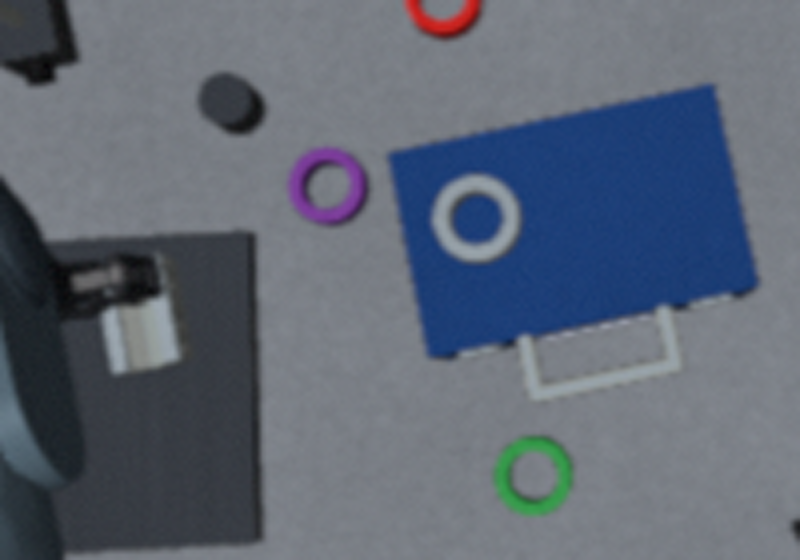

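The crop shows the V-block standing on the plate at (140,320) and the ring unmoved on the lid at (477,218). Next is the ring.

Request:
send_rows --commands '[[[0,0,0.03,0],[0.01,-0.04,0.04,0],[0.02,-0.085,0.04,0],[0.03,-0.13,0.04,0],[0.04,-0.175,0.04,0],[0.05,-0.22,0.04,0],[0.057,-0.255,0.04,0],[0.057,-0.264,0.04,0],[0.057,-0.264,0.02,0],[0.057,-0.264,0,0]]]'

```text
clock: 11.8
tool_pos: [0.5463, 0.0361, 0.1925]
tcp_rot: [-3.126, -0.304, 0.002]
wrist_force: [0.2, -0.4, -0.5]
opening: 0.085
grasp_force: 0.0
```

Request:
send_rows --commands '[[[0,0,-0.02,0],[0,0,-0.04,0],[0,0,-0.05,0],[0,0,-0.056,0],[0,0,-0.058,0],[0,0,-0.058,0],[0,0,-0.058,0],[0,0,-0.058,0],[0,0,-0.058,0],[0,0,-0.058,0]]]'

```text
clock: 12.8
tool_pos: [0.547, 0.0359, 0.1366]
tcp_rot: [3.127, 0.305, 0.001]
wrist_force: [1.2, -0.5, 0.1]
opening: 0.0849
grasp_force: 0.0
```

Request:
send_rows --commands '[[[0,0,0,0],[0,0,0,0],[0,0,0,0],[0,0,0,0],[0,0,0,0],[0,0,0,0],[0,0,0,0],[0,0,0,0],[0,0,0,0],[0,0,0,0]]]' --claw 0.03

```text
clock: 13.8
tool_pos: [0.5473, 0.0361, 0.1371]
tcp_rot: [-3.127, -0.305, -0.001]
wrist_force: [-0.8, 0.5, 5.9]
opening: 0.0585
grasp_force: 62.8
```

Request:
send_rows --commands '[[[0,0,0.01,0],[0,0,0.03,0],[0,0,0.055,0],[0,0,0.07,0],[-0.01,0.02,0.075,0],[-0.03,0.045,0.075,0],[-0.05,0.075,0.075,0],[-0.07,0.11,0.075,0],[-0.09,0.14,0.075,0],[-0.105,0.16,0.075,0]]]'

```text
clock: 14.8
tool_pos: [0.4399, 0.1974, 0.2106]
tcp_rot: [-3.126, -0.307, 0.002]
wrist_force: [0.8, -0.9, -3.1]
opening: 0.0581
grasp_force: 65.3
```

Request:
send_rows --commands '[[[-0.015,0.02,0,0],[-0.03,0.045,0,0],[-0.045,0.07,-0.01,0],[-0.06,0.092,-0.03,0],[-0.067,0.104,-0.055,0],[-0.067,0.104,-0.085,0],[-0.067,0.104,-0.115,0],[-0.067,0.104,-0.14,0],[-0.067,0.104,-0.16,0],[-0.067,0.104,-0.17,0]]]'

```text
clock: 15.8
tool_pos: [0.3731, 0.2991, 0.039]
tcp_rot: [3.125, 0.305, -0.007]
wrist_force: [-0.6, 0.6, -2.7]
opening: 0.0584
grasp_force: 65.3
```

```bash
python3 - <<'E'
from h import *
st()
E
```

```text
t 15.8 tcp [0.3731 0.2991 0.039 ] yaw 0.195 tilt -1.0 F [-0.6  0.6 -2.7] op 0.0584 gf 65.3 j [ 0.44  0.13  2.09 -0.    0.93  1.81]
```

Request:
send_rows --commands '[[[0,0,-0.002,0],[0,0,-0.004,0],[0,0,-0.005,0],[0,0,-0.006,0],[0,0,-0.007,0],[0,0,-0.008,0],[0,0,-0.009,0],[0,0,-0.009,0],[0,0,-0.01,0],[0,0,-0.01,0]]]'

```text
clock: 16.8
tool_pos: [0.3748, 0.2999, 0.0312]
tcp_rot: [3.127, 0.305, -0.0]
wrist_force: [-0.4, -0.3, -3.8]
opening: 0.0583
grasp_force: 65.4
```

Request:
send_rows --commands '[[[0,0,-0.001,0],[0,0,-0.001,0],[0,0,-0.002,0],[0,0,-0.002,0],[0,0,-0.002,0],[0,0,-0.002,0],[0,0,-0.002,0],[0,0,-0.002,0],[0,0,-0.002,0],[0,0,-0.002,0]]]'

```text
clock: 17.8
tool_pos: [0.375, 0.3, 0.0297]
tcp_rot: [-3.127, -0.306, -0.0]
wrist_force: [-3.0, -2.0, 5.2]
opening: 0.0584
grasp_force: 66.1
```

Request:
send_rows --commands '[[[0,0,0,0],[0,0,0,0],[0,0,0,0],[0,0,0,0],[0,0,0,0],[0,0,0.001,0],[0,0,0.02,0],[0,0,0.06,0],[0,0,0.11,0],[0,0,0.16,0]]]' --claw 0.085

```text
clock: 18.8
tool_pos: [0.3742, 0.2997, 0.1907]
tcp_rot: [3.126, 0.306, -0.002]
wrist_force: [1.2, 0.3, 0.8]
opening: 0.0851
grasp_force: 0.0
```

Request:
send_rows --commands '[[[0.005,-0.035,0.03,0.14],[0.01,-0.07,0.04,0.28],[0.015,-0.105,0.04,0.42],[0.02,-0.14,0.04,0.56],[0.025,-0.175,0.04,0.7],[0.03,-0.21,0.04,0.84],[0.035,-0.245,0.04,0.98],[0.04,-0.28,0.04,1.12],[0.05,-0.315,0.04,1.26],[0.059,-0.351,0.04,1.4]]]' --claw 0.034

```text
clock: 19.8
tool_pos: [0.4335, -0.0507, 0.2295]
tcp_rot: [2.21, 2.232, 0.001]
wrist_force: [0.0, -0.2, 0.3]
opening: 0.0344
grasp_force: 0.0
```

```bash
python3 - <<'E'
from h import *
st(); im=find("vblock","top");print(); 
for d in env.look_for("setring","top"): print("ring",np.round(d["centre"],3),d["p"])
for d in env.look_for("cup1","top"): print("cup",np.round(d["centre"],3),d["p"])
im2=find("cup1","side")
cv2.imwrite("pics/a2.png",im); cv2.imwrite("pics/a2s.png",im2)
cv2.imwrite("pics/a2c.png",np.hstack([cv2.resize(im[100:400,160:460],(400,400),interpolation=cv2.INTER_CUBIC),cv2.resize(im2[120:400,200:480],(400,400),interpolation=cv2.INTER_CUBIC)]))
E
```

```text
t 19.8 tcp [ 0.4335 -0.0507  0.2295] yaw 1.581 tilt -1.0 F [ 0.  -0.2  0.3] op 0.0344 gf 0.0 j [-0.38 -0.28  2.08  0.    1.34 -0.39]
top vblock [0.488 0.296 0.058] 0.96
top vblock [ 0.555 -0.035  0.137] 0.5

ring [0.379 0.301 0.055] 0.82
ring [0.587 0.165 0.029] 0.77
ring [0.358 0.015 0.03 ] 0.69
ring [0.735 0.074 0.03 ] 0.68
ring [0.421 0.314 0.024] 0.56
cup [ 0.431 -0.267  0.035] 0.94
cup [ 0.42  -0.381  0.038] 0.67
side cup1 [ 0.42  -0.375  0.046] 0.7
side cup1 [ 0.429 -0.27   0.048] 0.69
```

View pics/a2c.png

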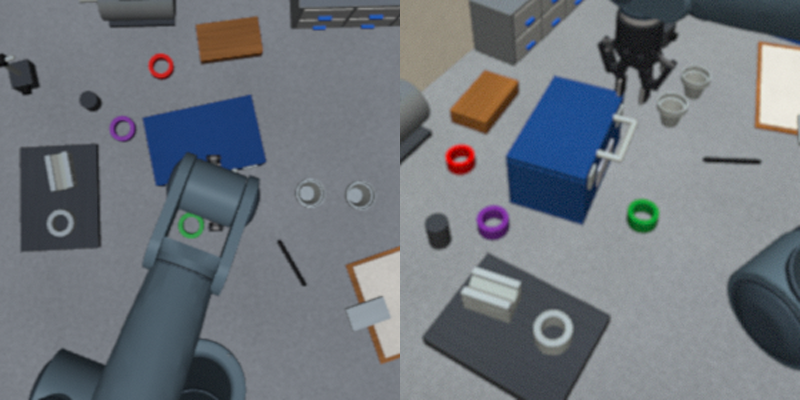

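V-block and ring stand on the plate (top crop (58,170) and (60,222)), and there are exactly two cups, at (310,193) and (359,195). Now the handle.

Request:
send_rows --commands '[[[0,0,0,0.1],[0,0,-0.02,0.17],[0,0,-0.05,0.17],[0,0,-0.075,0.17],[0,0,-0.095,0.17],[0,0,-0.11,0.17],[0,0,-0.118,0.17],[0,0,-0.122,0.17],[0,0,-0.122,0.17],[0,0,-0.122,0.17]]]'

```text
clock: 21.1
tool_pos: [0.4341, -0.0493, 0.1081]
tcp_rot: [2.018, 2.406, 0.001]
wrist_force: [-0.2, -0.2, -0.1]
opening: 0.034
grasp_force: 0.0
```

Request:
send_rows --commands '[[[0,0,0,0],[0,0,0,0],[0,0,0,0],[0,0,0,0],[0,0,0,0],[0,0,0,0],[0,0,0,0],[0,0,0,0],[0,0,0,0],[0,0,0,0]]]' --claw 0.0

```text
clock: 22.1
tool_pos: [0.4334, -0.0495, 0.1082]
tcp_rot: [-2.019, -2.407, 0.001]
wrist_force: [-4.1, -0.2, 5.1]
opening: 0.0098
grasp_force: 58.4
```

```bash
python3 - <<'E'
from h import *
s=st()
c=np.array([.9839,.1788]); 
for th in np.linspace(0,1.76,23):
    d=.19*(1-np.cos(th+0)); x,y=d*c; z=.19*np.sin(th)
    # bar 6mm above hinge axis in lid frame
    z+= .006*(np.cos(th)-1); x+= c[0]*.006*np.sin(th); y+=c[1]*.006*np.sin(th)
    print(round(th,2),[round(float(v),4) for v in (x,y,z)])
E
```

```text
t 22.1 tcp [ 0.4334 -0.0495  0.1082] yaw 1.746 tilt -1.0 F [-4.1 -0.2  5.1] op 0.0098 gf 58.4 j [-0.37 -0.11  2.18 -0.    1.08 -0.55]
0.0 [0.0, 0.0, 0.0]
0.08 [0.0011, 0.0002, 0.0152]
0.16 [0.0033, 0.0006, 0.0302]
0.24 [0.0068, 0.0012, 0.045]
0.32 [0.0113, 0.0021, 0.0595]
0.4 [0.0171, 0.0031, 0.0735]
0.48 [0.0239, 0.0043, 0.0871]
0.56 [0.0317, 0.0058, 0.1]
0.64 [0.0405, 0.0074, 0.1123]
0.72 [0.0503, 0.0091, 0.1238]
0.8 [0.0609, 0.0111, 0.1345]
0.88 [0.0724, 0.0132, 0.1443]
0.96 [0.0846, 0.0154, 0.1531]
1.04 [0.0974, 0.0177, 0.1609]
1.12 [0.1108, 0.0201, 0.1676]
1.2 [0.1247, 0.0227, 0.1733]
1.28 [0.139, 0.0253, 0.1777]
1.36 [0.1536, 0.0279, 0.181]
1.44 [0.1684, 0.0306, 0.1832]
1.52 [0.1833, 0.0333, 0.1841]
1.6 [0.1983, 0.036, 0.1837]
1.68 [0.2132, 0.0387, 0.1822]
1.76 [0.2279, 0.0414, 0.1795]
```

Request:
send_rows --commands '[[[0,0,0.006,0],[0.001,0,0.015,0],[0.002,0,0.023,0],[0.003,0.001,0.03,0],[0.005,0.001,0.038,0],[0.007,0.001,0.045,0],[0.009,0.002,0.052,0],[0.011,0.002,0.0595,0],[0.014,0.0025,0.067,0],[0.017,0.003,0.0735,0]]]'

```text
clock: 23.1
tool_pos: [0.4492, -0.0464, 0.181]
tcp_rot: [-2.017, -2.404, 0.005]
wrist_force: [-9.5, -4.7, 2.0]
opening: 0.0099
grasp_force: 58.5
```

```bash
python3 - <<'E'
from h import *
s=st(); im=find("lid","side"); cv2.imwrite("pics/lid1.png",im[100:330,220:480]); print(env.look_for("lid_bar","side")[:2])
E
```

```text
t 23.1 tcp [ 0.4492 -0.0464  0.181 ] yaw 1.745 tilt -1.0 F [-9.5 -4.7  2. ] op 0.0099 gf 58.5 j [-0.35 -0.18  2.09 -0.    1.24 -0.53]
side lid [ 0.547 -0.001  0.165] 0.85
[]
```

View pics/lid1.png

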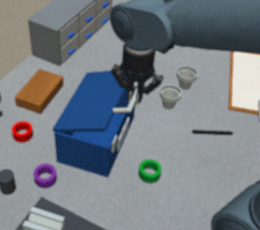

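The lid is up by about 0.4 rad, with the bar held. I'll continue along the arc.

Request:
send_rows --commands '[[[0.007,0.001,0.0136,0],[0.0146,0.003,0.0265,0],[0.0234,0.004,0.0388,0],[0.0332,0.006,0.0503,0],[0.0438,0.008,0.061,0],[0.0553,0.01,0.0708,0],[0.0675,0.012,0.0796,0],[0.0803,0.0146,0.0874,0],[0.0937,0.017,0.0941,0],[0.1,0.018,0.097,0]]]'

```text
clock: 24.25
tool_pos: [0.5516, -0.027, 0.2827]
tcp_rot: [2.018, 2.407, 0.005]
wrist_force: [-9.0, 2.8, 12.5]
opening: 0.0093
grasp_force: 60.8
```

```bash
python3 - <<'E'
from h import *
s=st()
E
```

```text
t 24.25 tcp [ 0.5516 -0.027   0.2827] yaw 1.746 tilt -1.0 F [-9.   2.8 12.5] op 0.0093 gf 60.8 j [-0.26 -0.03  1.76  0.    1.41 -0.43]
```

Request:
send_rows --commands '[[[0.007,0.001,0.005,0],[0.014,0.003,0.008,0],[0.0285,0.005,0.012,0],[0.043,0.008,0.015,0],[0.058,0.01,0.016,0],[0.073,0.013,0.0165,0],[0.08,0.0145,0.0165,0],[0.088,0.016,0.016,0],[0.095,0.017,0.015,0],[0.095,0.017,0.015,0]]]'

```text
clock: 25.25
tool_pos: [0.6469, -0.0092, 0.2948]
tcp_rot: [2.018, 2.408, 0.008]
wrist_force: [-2.0, 6.5, 6.6]
opening: 0.0096
grasp_force: 62.0
```

```bash
python3 - <<'E'
from h import *
s=st(); im=find("lid","side"); cv2.imwrite("pics/lid2.png",cv2.resize(im[100:330,200:480],None,fx=2,fy=2))
E
```

```text
t 25.25 tcp [ 0.6469 -0.0092  0.2948] yaw 1.747 tilt -1.0 F [-2.   6.5  6.6] op 0.0096 gf 62.0 j [-0.19  0.19  1.5   0.    1.44 -0.37]
side lid [0.625 0.016 0.215] 0.86
```

View pics/lid2.png

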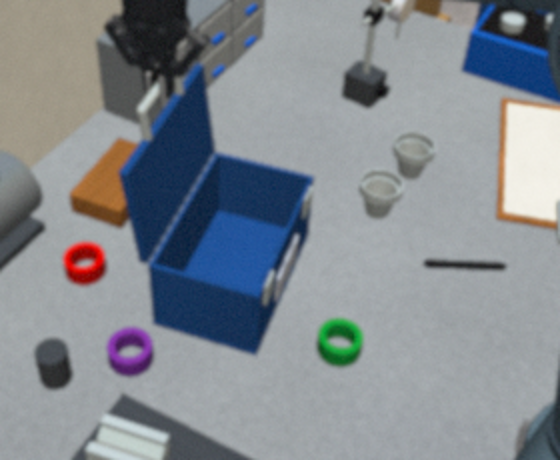

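The lid is past upright and nearly at its stop. I'll nudge it on, then release and rise.

Request:
send_rows --commands '[[[0.002,0,0,0],[0.004,0.001,0,0],[0.005,0.001,0,0],[0.006,0.001,0,0],[0.006,0.001,-0.001,0],[0.006,0.001,-0.001,0],[0.006,0.001,-0.001,0],[0.006,0.001,-0.001,0],[0.006,0.001,-0.001,0],[0.006,0.001,-0.001,0]]]'

```text
clock: 26.35
tool_pos: [0.6521, -0.0082, 0.2939]
tcp_rot: [-2.018, -2.407, -0.007]
wrist_force: [-1.8, 6.6, 7.4]
opening: 0.0095
grasp_force: 62.1
```

Request:
send_rows --commands '[[[0,0,0,0],[0,0,0,0],[0,0,0,0],[0,0,0,0],[0,0,0,0],[0,0,0.01,0],[0,0,0.03,0],[0,0,0.05,0],[0,0,0.08,0],[0,0,0.1,0]]]' --claw 0.05

```text
clock: 27.35
tool_pos: [0.6519, -0.0104, 0.3951]
tcp_rot: [2.018, 2.404, 0.003]
wrist_force: [-0.0, -0.3, -0.2]
opening: 0.05
grasp_force: 0.0
```

```bash
cat > m.py <<'E'
from h import *
s=st(); im=env.capture("top"); cv2.imwrite("pics/cur_top.png",im)
for k in env.cut_out("cup1","top"):
    m=k["mask"].astype(np.uint8); c=max(cv2.findContours(m,0,2)[0],key=cv2.contourArea)
    (u,v),r=cv2.minEnclosingCircle(c); e=cv2.fitEllipse(c) if len(c)>5 else None
    w=np.array([ray("top",*p[0],.06) for p in c]); print(round(k["p"],2),"circ",ray("top",u,v,.06).round(4),"r",round(r,1),"ell",ray("top",*e[0],.06).round(4),np.round(e[1],1),"bbox mid",((w.max(0)+w.min(0))/2).round(4),(w.max(0)-w.min(0)).round(4))
for l in ("vblock","setring"): print(l,[(np.round(d["centre"],3).tolist(),round(d["p"],2)) for d in env.look_for(l,"top")][:5])
E
python3 m.py; python3 - <<'E'
from h import *
im=find("lid","side"); a=cv2.imread("pics/cur_top.png")
cv2.imwrite("pics/cr.png",np.hstack([cv2.resize(a[150:270,340:460],(480,480),interpolation=cv2.INTER_CUBIC),cv2.resize(im[120:320,210:330],(288,480))]))
E
```

```text
t 27.35 tcp [ 0.6519 -0.0104  0.3951] yaw 1.745 tilt -1.0 F [-0.  -0.3 -0.2] op 0.05 gf 0.0 j [-0.19  0.17  1.35  0.    1.62 -0.36]
0.93 circ [ 0.4279 -0.2611  0.06  ] r 11.5 ell [ 0.4277 -0.261   0.06  ] [21.4 22.6] bbox mid [ 0.4273 -0.261   0.06  ] [0.0653 0.0659 0.    ]
0.84 circ [ 0.4214 -0.3726  0.06  ] r 12.0 ell [ 0.4218 -0.3733  0.06  ] [21.9 23.5] bbox mid [ 0.4203 -0.3724  0.06  ] [0.0624 0.0689 0.    ]
vblock [([0.484, 0.295, 0.056], 0.65)]
setring [([0.358, 0.013, 0.031], 0.73), ([0.376, 0.303, 0.053], 0.53), ([0.744, 0.085, 0.029], 0.51), ([0.656, -0.081, 0.221], 0.33), ([0.785, -0.115, 0.042], 0.27)]
side lid [0.633 0.011 0.213] 0.87
side lid [ 0.426 -0.273  0.045] 0.6
```

View pics/cr.png

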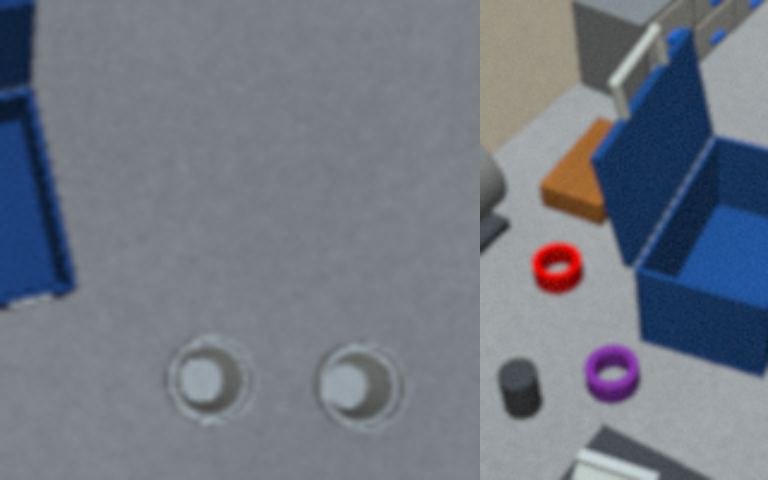

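The lid leans back free on its stop. The cups stand at crop (208,380) and (360,386), unmoved. Now the first cup.

Request:
send_rows --commands '[[[-0.02,-0.025,0,-0.14],[-0.045,-0.05,0,-0.28],[-0.07,-0.08,0,-0.42],[-0.1,-0.11,0,-0.56],[-0.13,-0.14,0,-0.7],[-0.16,-0.175,-0.01,-0.84],[-0.185,-0.205,-0.03,-0.98],[-0.205,-0.23,-0.06,-1.12],[-0.22,-0.247,-0.1,-1.26],[-0.2235,-0.251,-0.14,-1.4]]]' --claw 0.085

```text
clock: 28.65
tool_pos: [0.4261, -0.2624, 0.2493]
tcp_rot: [-3.097, -0.526, 0.002]
wrist_force: [1.0, -0.1, -0.4]
opening: 0.0853
grasp_force: 0.0
```

Request:
send_rows --commands '[[[0,0,-0.04,-0.14],[0,0,-0.08,-0.165],[0,0,-0.11,-0.165],[0,0,-0.13,-0.165],[0,0,-0.14,-0.165],[0,0,-0.14,-0.165],[0,0,-0.14,-0.165],[0,0,-0.14,-0.165],[0,0,-0.14,-0.165],[0,0,-0.14,-0.165]]]'

```text
clock: 29.65
tool_pos: [0.4284, -0.2616, 0.1127]
tcp_rot: [3.128, 0.283, 0.002]
wrist_force: [0.1, -0.9, 0.4]
opening: 0.0852
grasp_force: 0.0
```

```bash
python3 - <<'E'
from h import *
st()
E
```

```text
t 29.65 tcp [ 0.4284 -0.2616  0.1127] yaw 0.18 tilt -1.0 F [ 0.1 -0.9  0.4] op 0.0852 gf 0.0 j [-0.77  0.04  2.02 -0.    1.08  0.62]
```

Descend by 85 mm to TCP z 0.028, then close.

Request:
send_rows --commands '[[[0,0,-0.02,0],[0,0,-0.045,0],[0,0,-0.065,0],[0,0,-0.078,0],[0,0,-0.085,0],[0,0,-0.085,0],[0,0,-0.085,0],[0,0,-0.085,0],[0,0,-0.085,0],[0,0,-0.085,0]]]'

```text
clock: 30.65
tool_pos: [0.4283, -0.2615, 0.0273]
tcp_rot: [3.128, 0.283, 0.001]
wrist_force: [0.1, -0.4, -0.2]
opening: 0.0851
grasp_force: 0.0
```

Request:
send_rows --commands '[[[0,0,0,0],[0,0,0,0],[0,0,0,0],[0,0,0,0],[0,0,0,0],[0,0,0,0],[0,0,0,0],[0,0,0,0],[0,0,0,0],[0,0,0,0]]]' --claw 0.04

```text
clock: 31.65
tool_pos: [0.4283, -0.2614, 0.0277]
tcp_rot: [-3.129, -0.283, -0.0]
wrist_force: [-1.9, 1.5, 6.8]
opening: 0.065
grasp_force: 64.5
```

Request:
send_rows --commands '[[[0,0,0.01,0],[0,0,0.035,0],[0,0,0.07,0],[0,0,0.105,0],[0,0,0.14,0],[0.005,0.01,0.165,0],[0.02,0.04,0.172,0],[0.036,0.077,0.172,0],[0.052,0.112,0.172,0],[0.065,0.14,0.172,0]]]'

```text
clock: 32.65
tool_pos: [0.4932, -0.1193, 0.1992]
tcp_rot: [-3.129, -0.284, -0.001]
wrist_force: [0.3, 0.4, -0.5]
opening: 0.0649
grasp_force: 66.7
```

Request:
send_rows --commands '[[[0.015,0.03,0,0],[0.028,0.06,0,0],[0.037,0.08,0,0],[0.0427,0.0904,0,0],[0.0427,0.0904,0,0],[0.0427,0.0904,-0.02,0],[0.0427,0.0904,-0.04,0],[0.0427,0.0904,-0.06,0],[0.0427,0.0904,-0.07,0],[0.0427,0.0904,-0.07,0]]]'

```text
clock: 33.65
tool_pos: [0.5343, -0.0314, 0.1273]
tcp_rot: [-3.128, -0.281, 0.005]
wrist_force: [-0.6, -0.4, -0.8]
opening: 0.0647
grasp_force: 66.6
```

```bash
python3 - <<'E'
from h import *
st(); im=env.capture("side");b=env.capture("top"); cv2.imwrite("pics/p1.png",np.hstack([cv2.resize(im[100:300,220:420],(400,400)),cv2.resize(b[110:270,230:390],(400,400))]))
E
```

```text
t 33.65 tcp [ 0.5343 -0.0314  0.1273] yaw 0.179 tilt -1.0 F [-0.6 -0.4 -0.8] op 0.0647 gf 66.6 j [-0.27  0.1   1.92 -0.    1.12  1.12]
```

View pics/p1.png

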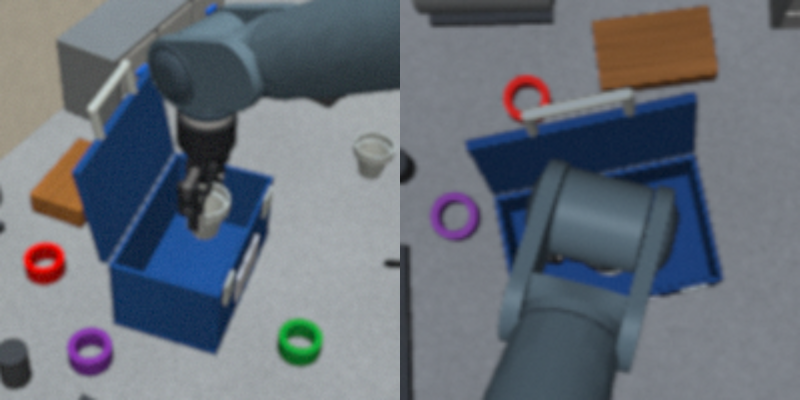

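```bash
python3 - <<'E'
from h import *
c=np.array([np.cos(.18),np.sin(.18)])
for z in (.3,.35,.4,.45):
    for u,v in ((224+0+64,175),(312,176),(330,186)):
        p=ray("top",u,v,z); print(z,(u,v),p.round(3),"case x",round(float((p[:2]-[.546,-.0295])@c),3))
E
```

```text
0.3 (288, 175) [0.603 0.024 0.3  ] case x 0.066
0.3 (312, 176) [ 0.599 -0.034  0.3  ] case x 0.051
0.3 (330, 186) [ 0.573 -0.077  0.3  ] case x 0.018
0.35 (288, 175) [0.594 0.02  0.35 ] case x 0.056
0.35 (312, 176) [ 0.59  -0.036  0.35 ] case x 0.043
0.35 (330, 186) [ 0.566 -0.077  0.35 ] case x 0.011
0.4 (288, 175) [0.585 0.015 0.4  ] case x 0.047
0.4 (312, 176) [ 0.582 -0.037  0.4  ] case x 0.034
0.4 (330, 186) [ 0.559 -0.076  0.4  ] case x 0.004
0.45 (288, 175) [0.576 0.011 0.45 ] case x 0.037
0.45 (312, 176) [ 0.573 -0.039  0.45 ] case x 0.025
0.45 (330, 186) [ 0.551 -0.075  0.45 ] case x -0.003
```

The crop shows the cup held upright over the middle of the case, with the wrist clear of the lid. Lowering it now.

Request:
send_rows --commands '[[[0,0,-0.015,0],[0,0,-0.035,0],[0,0,-0.055,0],[0,0,-0.07,0],[0,0,-0.08,0],[0,0,-0.086,0],[0,0,-0.089,0],[0,0,-0.09,0],[0,0,-0.09,0],[0,0,-0.09,0]]]'

```text
clock: 34.75
tool_pos: [0.5362, -0.031, 0.0394]
tcp_rot: [3.128, 0.283, 0.002]
wrist_force: [0.2, 0.7, -1.2]
opening: 0.0648
grasp_force: 66.7
```

Request:
send_rows --commands '[[[0,0,-0.002,0],[0,0,-0.003,0],[0,0,-0.004,0],[0,0,-0.005,0],[0,0,-0.005,0],[0,0,-0.006,0],[0,0,-0.006,0],[0,0,-0.006,0],[0,0,-0.006,0],[0,0,-0.006,0]]]'

```text
clock: 35.75
tool_pos: [0.5362, -0.0308, 0.0338]
tcp_rot: [3.129, 0.283, 0.001]
wrist_force: [-1.6, 0.8, 6.2]
opening: 0.0649
grasp_force: 67.2
```

Request:
send_rows --commands '[[[0,0,0,0],[0,0,0,0],[0,0,0,0],[0,0,0,0],[0,0,0,0],[0,0,0.005,0],[0,0,0.02,0],[0,0,0.05,0],[0,0,0.09,0],[0,0,0.13,0]]]' --claw 0.085

```text
clock: 36.75
tool_pos: [0.5355, -0.0308, 0.1652]
tcp_rot: [3.129, 0.283, 0.001]
wrist_force: [1.2, 0.4, -0.1]
opening: 0.0849
grasp_force: 0.0
```

Request:
send_rows --commands '[[[0,0,0.03,0],[-0.01,-0.04,0.04,0],[-0.025,-0.08,0.04,0],[-0.04,-0.12,0.04,0],[-0.055,-0.16,0.04,0],[-0.07,-0.2,0.04,0],[-0.085,-0.24,0.03,0],[-0.098,-0.28,0,0],[-0.108,-0.32,-0.03,0],[-0.115,-0.341,-0.05,0]]]'

```text
clock: 37.75
tool_pos: [0.4196, -0.3743, 0.1127]
tcp_rot: [3.128, 0.279, 0.0]
wrist_force: [-0.1, 0.9, 0.6]
opening: 0.0848
grasp_force: 0.0
```

```bash
python3 m.py; python3 - <<'E'
from h import *
im=env.capture("side"); a=cv2.imread("pics/cur_top.png")
for d in env.look_for("cup1","side"): print("side cup",np.round(d["centre"],3),round(d["p"],2))
cv2.imwrite("pics/p2.png",np.hstack([cv2.resize(im[100:300,220:420],(400,400)),cv2.resize(a[150:250,250:350],(400,400))]))
E
```

```text
t 37.75 tcp [ 0.4196 -0.3743  0.1127] yaw 0.178 tilt -1.0 F [-0.1  0.9  0.6] op 0.0848 gf 0.0 j [-0.93  0.18  1.87 -0.    1.09  0.46]
0.83 circ [ 0.5365 -0.0297  0.06  ] r 11.3 ell [ 0.5371 -0.0305  0.06  ] [21.3 22.1] bbox mid [ 0.5356 -0.031   0.06  ] [0.0639 0.0608 0.    ]
0.62 circ [0.4307 0.2982 0.06  ] r 48.5 ell [0.4318 0.3002 0.06  ] [80.7 92.1] bbox mid [0.432  0.2978 0.06  ] [0.2346 0.1825 0.    ]
0.58 circ [ 0.4381 -0.3627  0.06  ] r 6.9 ell [ 0.439  -0.3629  0.06  ] [ 6.6 13.9] bbox mid [ 0.4368 -0.3627  0.06  ] [0.0236 0.0368 0.    ]
vblock [([0.485, 0.298, 0.055], 0.84)]
setring [([0.589, 0.168, 0.032], 0.72), ([0.637, -0.01, 0.228], 0.63), ([0.377, 0.301, 0.053], 0.5), ([0.744, 0.081, 0.026], 0.42)]
side cup [ 0.537 -0.041  0.052] 0.77
side cup [ 0.418 -0.373  0.045] 0.61
```

View pics/p2.png

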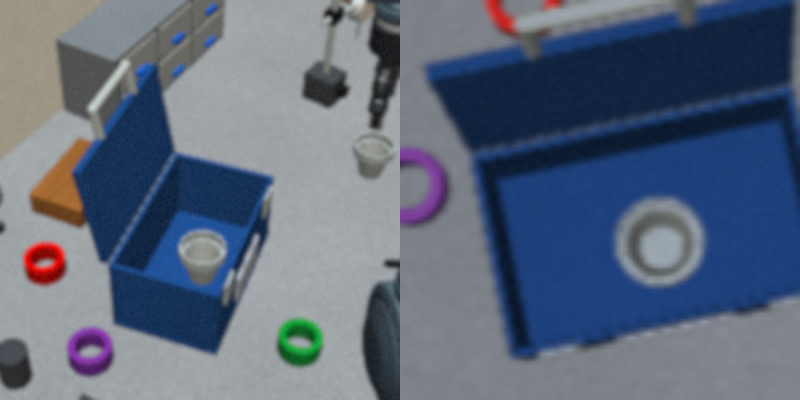

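Cup 1 stands upright in the case at top crop (660,242). The second cup is next.

Request:
send_rows --commands '[[[0,0,0,0],[0,0,-0.02,0],[0,0,-0.045,0],[0,0,-0.065,0],[0,0,-0.078,0],[0,0,-0.086,0],[0,0,-0.086,0],[0,0,-0.086,0],[0,0,-0.086,0],[0,0,-0.086,0]]]'

```text
clock: 39.05
tool_pos: [0.4211, -0.3724, 0.0277]
tcp_rot: [3.127, 0.282, 0.001]
wrist_force: [0.2, -0.1, 1.2]
opening: 0.0849
grasp_force: 0.0
```

Request:
send_rows --commands '[[[0,0,0,0],[0,0,0,0],[0,0,0,0],[0,0,0,0],[0,0,0,0],[0,0,0,0],[0,0,0,0],[0,0,0,0],[0,0,0,0],[0,0,0,0]]]' --claw 0.04

```text
clock: 40.05
tool_pos: [0.4211, -0.3725, 0.0278]
tcp_rot: [3.128, 0.282, 0.001]
wrist_force: [-0.3, 0.7, 5.7]
opening: 0.0634
grasp_force: 65.8
```

Request:
send_rows --commands '[[[0,0,0.01,0],[0,0,0.035,0],[0,0,0.07,0],[0,0.01,0.105,0],[0.01,0.03,0.14,0],[0.02,0.06,0.165,0],[0.032,0.095,0.172,0],[0.045,0.135,0.172,0],[0.058,0.175,0.172,0],[0.072,0.215,0.172,0]]]'

```text
clock: 41.05
tool_pos: [0.4925, -0.1551, 0.199]
tcp_rot: [-3.129, -0.282, 0.0]
wrist_force: [0.6, 0.0, -0.9]
opening: 0.0635
grasp_force: 66.4
```

Request:
send_rows --commands '[[[0.013,0.038,0,0],[0.025,0.073,0,0],[0.036,0.105,0,0],[0.0415,0.122,0,0],[0.0432,0.1267,0,0],[0.0432,0.1267,-0.02,0],[0.0432,0.1267,-0.04,0],[0.0432,0.1267,-0.055,0],[0.0432,0.1267,-0.06,0],[0.0432,0.1267,-0.06,0]]]'

```text
clock: 42.05
tool_pos: [0.5353, -0.0305, 0.1381]
tcp_rot: [-3.128, -0.281, 0.003]
wrist_force: [0.7, 0.4, -1.3]
opening: 0.0635
grasp_force: 66.4
```

```bash
python3 - <<'E'
from h import *
st(); im=env.capture("side"); cv2.imwrite("pics/p3.png",cv2.resize(im[150:270,260:380],(480,480),interpolation=cv2.INTER_CUBIC))
E
```

```text
t 42.05 tcp [ 0.5353 -0.0305  0.1381] yaw 0.179 tilt -1.0 F [ 0.7  0.4 -1.3] op 0.0635 gf 66.4 j [-0.27  0.09  1.92 -0.    1.14  1.12]
```

View pics/p3.png

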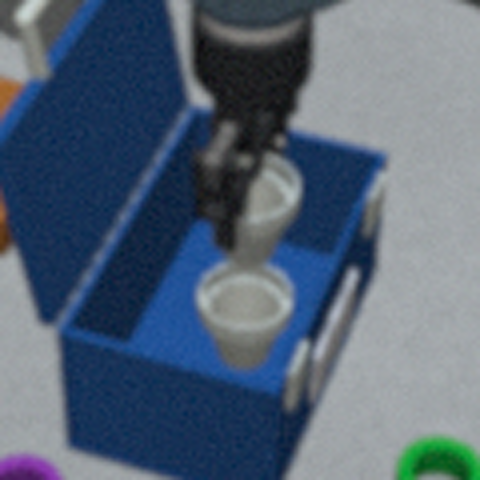

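The crop shows the held cup directly above the lower one. I'll lower it to about 10 mm above its seat, then let it slide down between slightly opened fingers.

Request:
send_rows --commands '[[[0,0,0,0],[0,0,-0.015,0],[0,0,-0.03,0],[0,0,-0.045,0],[0,0,-0.057,0],[0,0,-0.066,0],[0,0,-0.073,0],[0,0,-0.077,0],[0,0,-0.079,0],[0,0,-0.079,0]]]'

```text
clock: 43.1
tool_pos: [0.5364, -0.0303, 0.0603]
tcp_rot: [3.129, 0.282, 0.002]
wrist_force: [-0.3, 1.0, -2.1]
opening: 0.0634
grasp_force: 66.6
```

Request:
send_rows --commands '[[[0,0,0,0],[0,0,0,0],[0,0,0,0],[0,0,0,0],[0,0,0,0],[0,0,0,0],[0,0,0,0],[0,0,0,0],[0,0,0,0],[0,0,0,0]]]' --claw 0.071

```text
clock: 44.1
tool_pos: [0.5359, -0.0302, 0.0598]
tcp_rot: [-3.129, -0.283, 0.0]
wrist_force: [0.1, 0.3, -0.3]
opening: 0.0709
grasp_force: 0.0
```

Request:
send_rows --commands '[[[0,0,0,0],[0,0,0,0],[0,0,0,0],[0,0,0,0],[0,0,0.005,0],[0,0,0.015,0],[0,0,0.03,0],[0,0,0.06,0],[0,0,0.1,0],[0,0,0.14,0]]]' --claw 0.085

```text
clock: 45.1
tool_pos: [0.5357, -0.0301, 0.2024]
tcp_rot: [3.129, 0.283, 0.001]
wrist_force: [0.3, -1.4, 0.3]
opening: 0.0849
grasp_force: 0.0
```

Request:
send_rows --commands '[[[-0.01,-0.04,0.03,0],[-0.02,-0.08,0.04,0],[-0.03,-0.12,0.04,0],[-0.04,-0.16,0.04,0],[-0.05,-0.2,0.04,0],[-0.06,-0.24,0.04,0],[-0.07,-0.28,0.04,0],[-0.08,-0.3,0.04,0],[-0.08,-0.3,0.04,0],[-0.08,-0.3,0.04,0]]]'

```text
clock: 46.1
tool_pos: [0.4559, -0.3302, 0.2408]
tcp_rot: [3.128, 0.281, 0.001]
wrist_force: [-0.0, 0.2, 0.7]
opening: 0.0847
grasp_force: 0.0
```

```bash
python3 m.py; python3 - <<'E'
from h import *
im=env.capture("side"); a=cv2.imread("pics/cur_top.png")
for z in (.066,.082): print("stack rim expected side px, left/right",z,px("side",[.5365,-.0305,z]))
cv2.imwrite("pics/p4.png",np.hstack([cv2.resize(im[150:270,260:380],(400,400),interpolation=cv2.INTER_CUBIC),cv2.resize(a[150:250,250:350],(400,400),interpolation=cv2.INTER_CUBIC)]))
cv2.imwrite("pics/fin_side.png",im)
E
```

```text
t 46.1 tcp [ 0.4559 -0.3302  0.2408] yaw 0.179 tilt -1.0 F [-0.   0.2  0.7] op 0.0847 gf 0.0 j [-0.83  0.03  1.77  0.    1.33  0.56]
0.8 circ [ 0.5395 -0.0304  0.06  ] r 11.2 ell [ 0.5391 -0.0295  0.06  ] [20.7 21.4] bbox mid [ 0.5401 -0.0295  0.06  ] [0.0665 0.0635 0.    ]
vblock [([0.49, 0.299, 0.056], 0.94)]
setring [([0.375, 0.298, 0.051], 0.75), ([0.587, 0.168, 0.031], 0.58), ([0.745, 0.079, 0.028], 0.52), ([0.359, 0.01, 0.031], 0.49)]
stack rim expected side px, left/right 0.066 [321.14457565 223.13970662]
stack rim expected side px, left/right 0.082 [321.24385602 219.12619737]
```

View pics/p4.png

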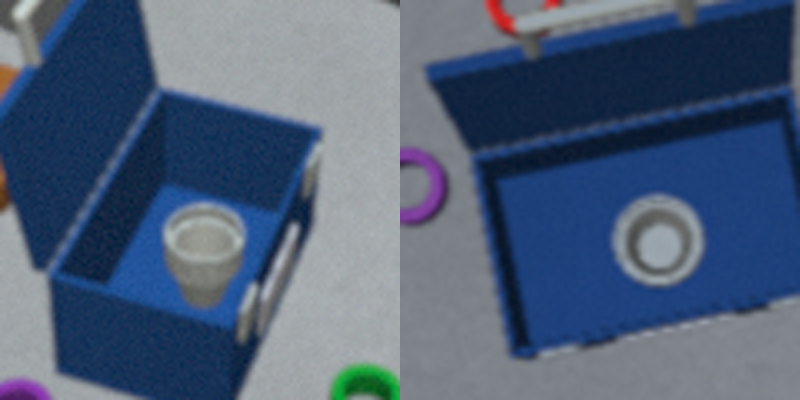

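```bash
python3 - <<'E'
from h import *
p=cv2.resize(cv2.imread("pics/p2.png")[:,:400],(200,200),interpolation=cv2.INTER_AREA); f=cv2.imread("pics/fin_side.png")
A=p[195-100:250-100,300-220:342-220].astype(int); B=f[195:250,300:342].astype(int)
for n,I in (("one",A),("two",B)):
    m=((I[:,:,0]-I[:,:,2])<50).astype(np.uint8); k,l,s,c=cv2.connectedComponentsWithStats(m); i=max(range(1,k),key=lambda q:s[q][4] if l[27 if True else 0,21]==q or True else 0)
    print(n,"bbox x,y,w,h",s[i][:4]+[300,195,0,0],"row widths",[int((l[r]==i).sum()) for r in range(0,55,1)])
for z in (.006,.066,.082,.087): print(z,[px("side",[.5365+33e-3*a,-.0305+33e-3*b,z]).round(1)[1] for a,b in ((.5,-.84),(-.5,.84))])
E
```

```text
one bbox x,y,w,h [309 215  24  27] row widths [0, 0, 0, 0, 0, 0, 0, 0, 0, 0, 0, 0, 0, 0, 0, 0, 0, 0, 0, 0, 7, 12, 16, 19, 20, 22, 23, 24, 24, 24, 24, 24, 23, 23, 22, 21, 20, 19, 17, 16, 14, 14, 12, 12, 12, 10, 6, 0, 0, 0, 0, 0, 0, 0, 0]
two bbox x,y,w,h [309 211  24  31] row widths [0, 0, 0, 0, 0, 0, 0, 0, 0, 0, 0, 0, 0, 0, 0, 0, 5, 11, 16, 19, 21, 22, 23, 24, 24, 24, 24, 24, 24, 24, 24, 24, 23, 23, 22, 22, 20, 18, 16, 16, 14, 14, 12, 12, 11, 10, 6, 0, 0, 0, 0, 0, 0, 0, 0]
0.006 [np.float64(229.3), np.float64(246.2)]
0.066 [np.float64(214.9), np.float64(231.7)]
0.082 [np.float64(210.9), np.float64(227.7)]
0.087 [np.float64(209.6), np.float64(226.5)]
```

The stack rose by exactly 4 px (16 mm at the given calibration) over the single cup, so it is seated. The lid is open, and the V-block and ring are on the plate. Handing in.

```bash
python3 -c "
from bench import env
print(env.finish_job())"
```

```text
the job is handed in; nothing more can be done
None
```

The job is handed in, and the hand-in call returned no verdict: at the last look the V-block and setting ring stood on the plate, the lid leaned open, and both cups found on the bench were nested upright in the case.

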